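# Seat the loose battery pack and start its charge

## Task

One of the three battery packs on the charging station has not been pushed fully home. Slide it home in its dock, then start its charge: press the white key straight behind that dock, and after it the green start key, each fully down and one at a time. Leave the other packs home, the other keys unpressed and the things around them where they are.

Things in the scene. Friction and masses are not known exactly. Their poses are not given: they have to be found in the camera images.
- charger: three-dock battery charging station, fixed, 237 mm deep (x), 365 wide (y). +x points away from the robot, the way packs slide in; origin at bench level under the wall that stops the packs. Before it (-x, to -122 mm) the flat dock bed, 30 mm high, and at the right end a display block 80 mm wide, 55 high. Behind it (to +115) the housing, 98 mm high, all keys on top
- bay_left (a point): point on the dock bed, 30 mm above the bench, where a pack's origin lies when it is fully home in the left dock (left is +y, docks 95 mm apart); axes as the charger's, x is the way in. The dock is a channel 54 mm wide, open in front, between guide rails 12 mm high that keep the pack straight; it ends at the wall 59 mm beyond this point
- bay_middle (a point): point on the dock bed, 30 mm above the bench, where a pack's origin lies when it is fully home in the middle dock (left is +y, docks 95 mm apart); axes as the charger's, x is the way in. The dock is a channel 54 mm wide, open in front, between guide rails 12 mm high that keep the pack straight; it ends at the wall 59 mm beyond this point
- bay_right (a point): point on the dock bed, 30 mm above the bench, where a pack's origin lies when it is fully home in the right dock (left is +y, docks 95 mm apart); axes as the charger's, x is the way in. The dock is a channel 54 mm wide, open in front, between guide rails 12 mm high that keep the pack straight; it ends at the wall 59 mm beyond this point
- pack_a: one of three like battery packs, any in any dock, black with orange band, loose, 0.4-0.9 kg. Body 118 (x) x 76 (y) mm, 14 to 60 mm above its origin; under it a shoe 50 mm wide, 14 high, between the rails. Origin: centre of the shoe's underside; +x into the dock. Two are home, inner end against the wall; one stands 25-42 mm short, sticking out to -x; it slides at 1-5 N and stops dead at the wall
- pack_b: one of three like battery packs, any in any dock, black with orange band, loose, 0.4-0.9 kg. Body 118 (x) x 76 (y) mm, 14 to 60 mm above its origin; under it a shoe 50 mm wide, 14 high, between the rails. Origin: centre of the shoe's underside; +x into the dock. Two are home, inner end against the wall; one stands 25-42 mm short, sticking out to -x; it slides at 1-5 N and stops dead at the wall
- pack_c: one of three like battery packs, any in any dock, black with orange band, loose, 0.4-0.9 kg. Body 118 (x) x 76 (y) mm, 14 to 60 mm above its origin; under it a shoe 50 mm wide, 14 high, between the rails. Origin: centre of the shoe's underside; +x into the dock. Two are home, inner end against the wall; one stands 25-42 mm short, sticking out to -x; it slides at 1-5 N and stops dead at the wall
- key_left_top (a point): centre of the top face of the left dock's white key, 24 mm across, 108 mm above the bench on the housing, straight behind its dock (94 mm beyond the bay point along charger x); pressed straight down
- key_left (a joint): travel of the left dock's white key: 0 up, 0.006 fully down (flush with its black collar, 40 mm across); sprung, 1.2 N to start, 4 N fully down; pressed from 0.005
- key_middle_top (a point): centre of the top face of the middle dock's white key, 24 mm across, 108 mm above the bench on the housing, straight behind its dock (94 mm beyond the bay point along charger x); pressed straight down
- key_middle (a joint): travel of the middle dock's white key: 0 up, 0.006 fully down (flush with its black collar, 40 mm across); sprung, 1.2 N to start, 4 N fully down; pressed from 0.005
- key_right_top (a point): centre of the top face of the right dock's white key, 24 mm across, 108 mm above the bench on the housing, straight behind its dock (94 mm beyond the bay point along charger x); pressed straight down
- key_right (a joint): travel of the right dock's white key: 0 up, 0.006 fully down (flush with its black collar, 40 mm across); sprung, 1.2 N to start, 4 N fully down; pressed from 0.005
- key_start_top (a point): centre of the top face of the green start key, on a dark field at the right end of the housing, in line with the white keys, 65 mm right of the right dock's; size and height as the white keys
- key_start (a joint): travel of the green start key: as the white keys
- key_stop_top (a point): centre of the top face of the red stop key, 43 mm right of the green one, same row; size and height as the white keys
- key_stop (a joint): travel of the red stop key: as the white keys
- tape: blue roll of insulating tape lying flat on top of the charger behind the keys, 58 mm across, 19 mm high; origin: centre of its underside
- tin: grey paint tin, upright, 100 mm across, 125 mm high; origin: centre of its underside
- spray: red spray can with yellow cap, upright, 56 mm across, 184 mm high; origin: centre of its underside
- drink: black drink can, upright, 66 mm across, 115 mm high; origin: centre of its underside
- jar: green glass screw jar with dark lid, upright, 72 mm across, 95 mm high; origin: centre of its underside
- driver: red-handled screwdriver lying on the bench, 200 mm long, 26 mm high; origin: middle of its length, at bench level
- spanner: steel spanner lying flat, 190 mm long, 8 mm high; origin: middle of its length, at bench level
Mind the look-alikes: they are no part of the job. What is shaped like the pack_a but pink or purple is not meant. What is shaped like the pack_b but blue or pink is not meant.

How it is judged:
On the way, in this order (a step that is already met when the one before it is completed fails the run):
1. the pack that stood out is fully home in its dock (x of each of pack_a, pack_b, pack_c in the frame of charger above -0.063 m and z of each of pack_a, pack_b, pack_c in the frame of charger below 0.034 m), for 0.2 s.
2. the white key of that pack's dock is pressed (all of step 1 and ((value of joint key_left above 0.005 m and ((distance of pack_a from where it was at the start of the episode above 0.015 m and distance between pack_a and bay_left below 0.01 m) or (distance of pack_b from where it was at the start of the episode above 0.015 m and distance between pack_b and bay_left below 0.01 m) or (distance of pack_c from where it was at the start of the episode above 0.015 m and distance between pack_c and bay_left below 0.01 m))) or (value of joint key_middle above 0.005 m and ((distance of pack_a from where it was at the start of the episode above 0.015 m and distance between pack_a and bay_middle below 0.01 m) or (distance of pack_b from where it was at the start of the episode above 0.015 m and distance between pack_b and bay_middle below 0.01 m) or (distance of pack_c from where it was at the start of the episode above 0.015 m and distance between pack_c and bay_middle below 0.01 m))) or (value of joint key_right above 0.005 m and ((distance of pack_a from where it was at the start of the episode above 0.015 m and distance between pack_a and bay_right below 0.01 m) or (distance of pack_b from where it was at the start of the episode above 0.015 m and distance between pack_b and bay_right below 0.01 m) or (distance of pack_c from where it was at the start of the episode above 0.015 m and distance between pack_c and bay_right below 0.01 m))))), for 0.04 s.
3. with the white key let up again, the green start key is pressed (value of joint key_start above 0.005 m and value of joint each of key_left, key_middle, key_right below 0.0015 m), for 0.04 s.
At the end, for the whole second after the job is handed in: All three packs stand flat and at rest, fully home in the three docks (each within 4 mm of the stop along the way in), and all five keys are up again (all of step 1 and value of joint each of key_left, key_middle, key_right, key_start, key_stop below 0.0015 m and linear speed of each of pack_a, pack_b, pack_c below 0.01 m/s and angle between each of pack_a, pack_b, pack_c's own z axis and vertical below 0.08 rad); the robot touches nothing.
It fails at once if a white key was pressed (more than 3 mm down) whose dock is not that of a pack pushed home ((value of joint key_left above 0.003 m and not ((distance of pack_a from where it was at the start of the episode above 0.015 m and distance between pack_a and bay_left below 0.01 m) or (distance of pack_b from where it was at the start of the episode above 0.015 m and distance between pack_b and bay_left below 0.01 m) or (distance of pack_c from where it was at the start of the episode above 0.015 m and distance between pack_c and bay_left below 0.01 m))) or (value of joint key_middle above 0.003 m and not ((distance of pack_a from where it was at the start of the episode above 0.015 m and distance between pack_a and bay_middle below 0.01 m) or (distance of pack_b from where it was at the start of the episode above 0.015 m and distance between pack_b and bay_middle below 0.01 m) or (distance of pack_c from where it was at the start of the episode above 0.015 m and distance between pack_c and bay_middle below 0.01 m))) or (value of joint key_right above 0.003 m and not ((distance of pack_a from where it was at the start of the episode above 0.015 m and distance between pack_a and bay_right below 0.01 m) or (distance of pack_b from where it was at the start of the episode above 0.015 m and distance between pack_b and bay_right below 0.01 m) or (distance of pack_c from where it was at the start of the episode above 0.015 m and distance between pack_c and bay_right below 0.01 m)))).
It fails at once if the green start key was pressed before the pack was home (value of joint key_start above 0.003 m and x of any of pack_a, pack_b, pack_c in the frame of charger below -0.066 m).
It fails at once if the red stop key was pressed (value of joint key_stop above 0.003 m).
It fails at once if the green key and a white key were down together (value of joint key_start above 0.003 m and value of joint any of key_left, key_middle, key_right above 0.003 m).
It fails at once if something else on the charger or the bench was moved by more than 30 mm (distance of any of tape, tin, spray, drink, jar, driver, spanner from where it was at the start of the episode above 0.03 m).
It also fails if it takes over 38 s, if anything falls off the work surface, if the arm or the gripper's body presses on something with over 40 N, if the wrist force passes 120 N, or if a joint passes its speed limit or range.

## Robot

A 7-joint arm with a two-finger parallel gripper is mounted at the origin on the work surface. World frame = base frame: x ahead of the robot, y to its left, z up, the work surface at z = 0. Lengths are in m, angles in rad, forces in N, time in s.
With the tool pointing down it reaches from about 0.4 to 0.9 m from the base axis. Payload 5.5 kg.
Tool frame: the origin (TCP) lies at the very end of the fingers, on their centre line; the grasp point (between the pads) lies 19 mm behind it; z points along the fingers, y is the line along which they close (so a half turn about z gives the same grasp; the last joint's range is limited). The gripper opens to 92 mm and grips with 3 to 60 N. Pads are 19 mm wide; open, the fingers measure 130 mm over their backs; the gripper's body (75 mm by 190 mm) begins 47 mm behind the grasp point.
Start: joints at [1.509, 0.501, -0.427, 1.55, 0.221, 1.138, -0.21], TCP at [0.207, -0.616, 0.227] pointing down, gripper open.
Joint ranges: [-2.88, 2.88], [-0.31, 2.03], [-1.54, 1.56], [0.2, 2.42], [-1.41, 4.55], [0.19, 2.02], [-2.57, 2.57]. Speed limits (rad/s): [2.57, 2.57, 3.14, 3.14, 3.14, 3.14, 3.14].

## Interface

Orientations are given as a unit quaternion [x, y, z, w].
In Python, from workcell import manip gives the robot as it stands.
- The arm moves only by the tool move_arm, never from a script. Its argument "rows" is text: rows parted by semicolons, each of 7 numbers parted by spaces: the opening, from 0 (shut) to 1 (fully open), then the shift along the world's x, y, z in mm, then the turn, a rotation vector about the world's x, y, z in rad. A call has 1 to 12 rows; each row shifts and turns the commanded pose from where the row before left it; what a row does not reach is not made up. A row lasts 1/12 s, in which the tool goes at most 41.7 mm and 7.16 degrees, less where a joint would pass 70% of its speed; a pose out of reach is approached as far as the arm can. A call with a gripper value outside its range is refused whole. The fingers move at their own pace and stop on an object; "force" is the grip in N (left out, the last holds). Time passes only in rows, so rows that do not move let the fingers close. It gives the time, the measured TCP pose, the force, the opening and the grip force at its end, in the units of the state.
- manip.observe(): the state, without advancing time (a new reading comes with each control period).
- manip.camera(name): name is "side" or "top"; returns a dict with "image" (480x640x3 uint8, red, green, blue), "fx", "fy", "cx", "cy" (pixels), "R" (3x3) and "t" (3): a world point X has camera coordinates R X + t. Camera axes: x right, y down, z forward; pixel columns grow to the right and rows downward; lengths in m; the calibration is good to about 2 mm. A picture is of the moment at which its call begins. There is no depth.
- manip.finish_job(): hands the job in; it is judged then, once.
The state is a dict: "clock": time; "q": joint angles; "dq": joint speeds; "joint_efforts": joint torques, N m; "eef_pos": TCP position; "tcp_rot": TCP orientation; "force": force on the tool from outside, world axes, zero at the start; "moment": the same for the moment, N m; "finger_gap": finger opening in m; "gripper_force": force on a finger pad.
Only numpy, scipy, OpenCV 4.12 (cv2) and the standard library are available. Lean on these libraries where they do the work, as an engineer would, in place of code of your own. Each camera call takes 0.05 s, during which the arm holds its last target. There are 200 camera calls.

## Working session

There is one attempt and no reset: what is moved stays moved. The work goes in short steps, Python scripts to look and compute and a tool call to move; the robot and the scene stay as the last step left them, time stands still between calls to the robot, and variables do not carry over. Pictures are saved under pics/ and viewed, at most 10 in all, crops included, and the job is handed in when it is done.

Besides the shell and the picture viewer there is one more tool, called after "Call:" as name(argument=value, ...), one argument or row to a line, values as JSON. move_arm: Moves the arm, as the interface text tells. Its arguments: {"type":"object","properties":{"rows":{"type":"string"},"force":{"type":"number"}},"required":["rows"]}

```bash
mkdir -p pics
cat > h.py <<'E'
import numpy as np, cv2, pickle
from workcell import manip
def snap(n,f):
    c=manip.camera(n); pickle.dump(c,open(f'pics/{f}.pkl','wb')); cv2.imwrite(f'pics/{f}.png',c['image'][:,:,::-1]); return c
def ray(c,u,v,z):
    R=np.array(c['R']);t=np.array(c['t']);o=-R.T@t
    d=R.T@np.array([(u-c['cx'])/c['fx'],(v-c['cy'])/c['fy'],1]); return o+d*(z-o[2])/d[2]
def proj(c,X):
    p=np.array(c['R'])@X+np.array(c['t']); return c['cx']+c['fx']*p[0]/p[2],c['cy']+c['fy']*p[1]/p[2]
E
python3 -c "
from h import *
for n in ('top','side'):
    c=snap(n,n+'0'); print(n,-np.array(c['R']).T@c['t'],c['fx'])
print(manip.observe())"
```

```text
top [0.35719363 0.02936187 1.14761998] 484.24106598578345
side [-0.29562396  1.01283238  1.09872781] 550.7286731004414
{'clock': 0.1, 'q': array([ 1.50921733,  0.50175918, -0.42677443,  1.55132764,  0.22082235,
        1.13830482, -0.21028061]), 'dq': array([-6.85211431e-06, -1.74723312e-03, -1.43446180e-03, -4.01246447e-03,
       -3.01461540e-04, -3.12575925e-04,  4.03638014e-04]), 'joint_efforts': array([-1.09254406e-02, -5.67874467e+01, -5.83892629e+00, -2.79914260e+01,
       -6.90802373e-02,  2.40766327e-02,  3.52817790e-05]), 'eef_pos': array([ 0.20715177, -0.61544911,  0.22578338]), 'tcp_rot': array([ 9.86839797e-01,  1.61698648e-01, -1.27094638e-04, -8.63316074e-04]), 'force': array([ 0.39541021,  0.13585455, -0.23817275]), 'moment': array([-0.03675619, -0.04189785, -0.00034094]), 'gripper_force': 0.0, 'finger_gap': 0.09171291721483692}
```

View pics/top0.png

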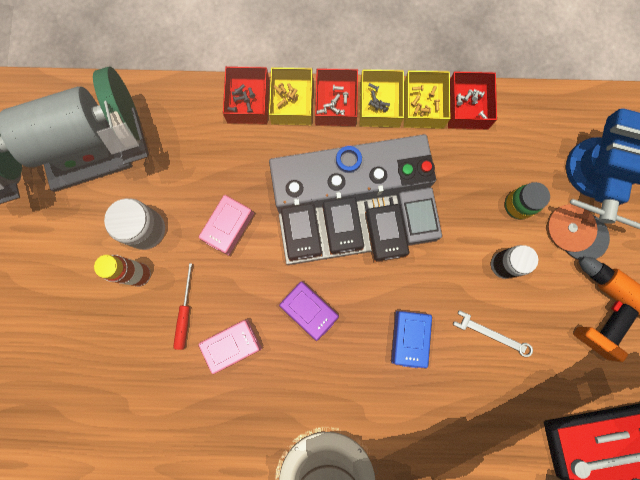

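View pics/side0.png

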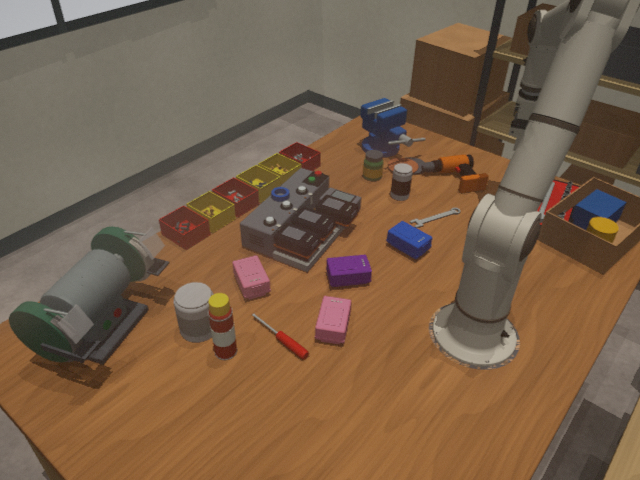

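The top view shows the charger with packs at about (300,231), (343,226) and (387,229). The right one at (387,229) sticks out and shows its contacts at (380,203). White keys are at (294,188), (336,182) and (379,175), green at (408,169), red at (427,166). Possible confusions for the pack are the two home packs, the pink ones at (226,224) and (229,346), the purple one at (309,310) and the blue one at (412,338). I choose the black pack at (387,229) and will check it in a close crop.

Run:
```python
from h import *
c=pickle.load(open('pics/top0.pkl','rb')); im=c['image']
cv2.imwrite('pics/crop.png',cv2.resize(im[130:270,260:450,::-1],None,fx=4,fy=4,interpolation=cv2.INTER_CUBIC))
hsv=cv2.cvtColor(im,cv2.COLOR_RGB2HSV)
def blobs(m,lo,hi):
    n,l,s,ce=cv2.connectedComponentsWithStats(m.astype(np.uint8)); return [ce[i] for i in range(1,n) if lo<s[i][4]<hi and 265<ce[i][0]<445 and 130<ce[i][1]<265 ]
H,S,V=[hsv[...,i].astype(int) for i in range(3)]
w=[b for b in blobs((V>190)&(S<40),60,400)]
g=blobs((H>45)&(H<85)&(S>120)&(V>70),30,300); r=blobs(((H<8)|(H>172))&(S>150)&(V>90),30,300)
P={}
for n,L in (('w',w),('g',g),('r',r)):
    for b in L: print(n,b.round(1),ray(c,*b,.108).round(4))
W=sorted([ray(c,*b,.108) for b in w if b[1]<200],key=lambda p:-p[1])
d=W[0]-W[-1]; yaw=np.arctan2(-d[0],d[1]); ax=np.array([np.cos(yaw),np.sin(yaw),0]); ay=np.array([-ax[1],ax[0],0])
print('yaw',yaw,'span',np.linalg.norm(d))
k=W[-1].copy(); bay=k-.094*ax; print('bay_right',bay[:2],'start',(k-.065*ay)[:2])
b=bay.copy()
for s in (0,.025,.042):
    print(s,'front top centre pixel',proj(c,np.r_[(bay-(.059+s)*ax)[:2],.09]))
```

```text
w [378.6 173.3] [ 0.679  -0.0954  0.108 ]
w [336.2 180.1] [ 0.6609 -0.0018  0.108 ]
w [293.7 186.8] [0.6431 0.0918 0.108 ]
w [361.1 207.8] [ 0.5995 -0.0577  0.108 ]
w [322.7 238.4] [0.5293 0.0248 0.108 ]
w [285.6 243.2] [0.5165 0.1051 0.108 ]
w [365.7 238.5] [ 0.5315 -0.0688  0.108 ]
g [407.3 168.8] [ 0.691 -0.159  0.108]
r [426.1 166. ] [ 0.6984 -0.2006  0.108 ]
yaw 0.18937456481521264 span 0.1906117540068838
bay_right [ 0.58669707 -0.11305723] start [ 0.69125246 -0.15920017]
0 front top centre pixel (np.float64(390.0150073097909), np.float64(241.74643362008337))
0.025 front top centre pixel (np.float64(392.0957778503405), np.float64(252.8199972331369))
0.042 front top centre pixel (np.float64(393.51900131868376), np.float64(260.3941892476617))
```

View pics/crop.png

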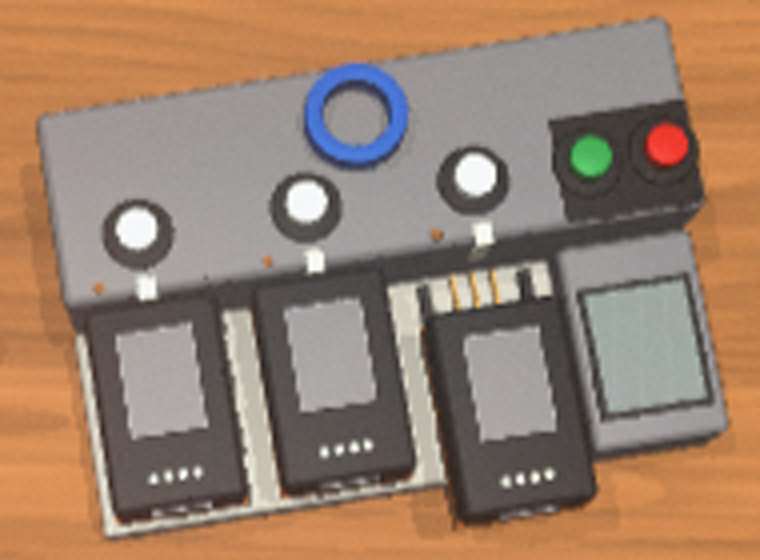

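The crop confirms the right pack, black with an orange band, stands out about 35 mm: its front edge is at crop (530,515), i.e. px (392,258). Its contacts are exposed and the two others are against the wall. Its white key is at px (379,173). I'll push with closed fingers.

Call:
move_arm(
  rows="0 15 30 0 0 0 -0.0113;0 15 30 0 0 0 -0.0113;0 15 30 0 0 0 -0.0113;0 15 30 0 0 0 -0.0113;0 15 30 0 0 0 -0.0113;0 15 30 0 0 0 -0.0113;0 15 30 0 0 0 -0.0113;0 15 30 0 0 0 -0.0113;0 15 30 0 0 0 -0.0113;0 15 30 0 0 0 -0.0113;0 15 30 0 0 0 -0.0113;0 15 30 0 0 0 -0.0113",
)

```text
clock: 1.1
eef_pos: [0.3876, -0.2544, 0.2266]
tcp_rot: [0.996, 0.094, -0.0, 0.0]
force: [0.9, -0.2, 0.3]
finger_gap: 0.0166
gripper_force: 0.0
```

Call:
move_arm(
  rows="0 13 28 0 0 0 0;0 13 28 0 0 0 0;0 13 28 0 0 0 0;0 13 28 0 0 0 0;0 0 0 -30 0 0 0;0 0 0 -30 0 0 0;0 0 0 -30 0 0 0;0 0 0 -30 0 0 0;0 0 0 -25 0 0 0;0 0 0 -15 0 0 0;0 0 0 -6 0 0 0;0 0 0 0 0 0 0",
)

```text
clock: 2.1
eef_pos: [0.4382, -0.1434, 0.0593]
tcp_rot: [0.996, 0.095, -0.001, -0.001]
force: [0.3, -0.1, -0.3]
finger_gap: 0.0003
gripper_force: 0.0
```

Call:
move_arm(
  rows="0 6.9 1.3 0 0 0 0;0 6.9 1.3 0 0 0 0;0 6.9 1.3 0 0 0 0;0 6.9 1.3 0 0 0 0;0 6.9 1.3 0 0 0 0;0 6.9 1.3 0 0 0 0;0 6.9 1.3 0 0 0 0;0 6.9 1.3 0 0 0 0;0 6.9 1.3 0 0 0 0;0 5 1 0 0 0 0;0 3 0.6 0 0 0 0;0 0 0 0 0 0 0",
)

```text
clock: 3.1
eef_pos: [0.5105, -0.1303, 0.0607]
tcp_rot: [0.996, 0.095, 0.0, -0.0]
force: [-0.2, 0.1, -0.8]
finger_gap: 0.0004
gripper_force: 0.0
```

Call:
move_arm(
  rows="0 2 0.4 0 0 0 0;0 2 0.4 0 0 0 0;0 2 0.4 0 0 0 0;0 0 0 0 0 0 0",
)

```text
clock: 3.43
eef_pos: [0.5158, -0.1295, 0.0607]
tcp_rot: [0.996, 0.094, 0.0, -0.0]
force: [-0.5, 1.0, -0.7]
finger_gap: 0.0003
gripper_force: 0.3
```

Run:
```python
from h import *
c=snap('top','top1'); s=snap('side','side1')
a=cv2.resize(c['image'][130:270,300:450,::-1],(400,373)); b=cv2.resize(s['image'][160:280,230:380,::-1],(400,373))
cv2.imwrite('pics/v1.png',np.hstack([a,b])); print(manip.observe()['force'],manip.observe()['eef_pos'])
```

```text
[-0.43274162 -0.70442594  0.19370413] [ 0.51577402 -0.12947982  0.06074709]
```

View pics/v1.png

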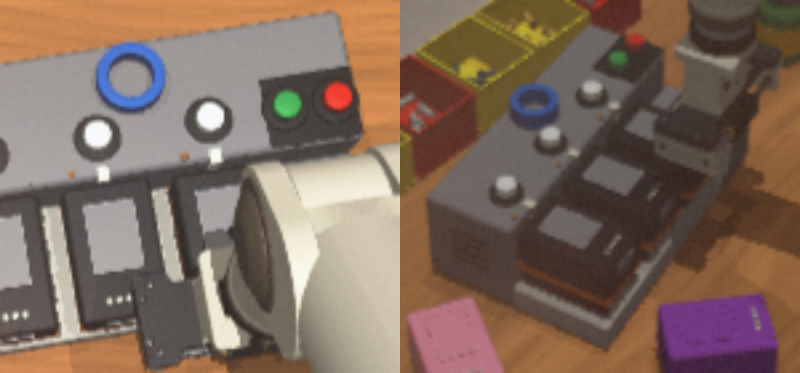

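The pack is nearly home: its inner end is at the wall, around v1 px (205,175), and the side view agrees. I'll keep pushing until I feel the stop.

Call:
move_arm(
  rows="0 2 0.4 0 0 0 0;0 1 0.2 0 0 0 0;0 1 0.2 0 0 0 0;0 0 0 0 0 0 0",
)

```text
clock: 3.87
eef_pos: [0.5198, -0.1287, 0.0607]
tcp_rot: [0.996, 0.094, 0.0, 0.0]
force: [-1.6, -0.4, 1.0]
finger_gap: 0.0003
gripper_force: 0.5
```

Call:
move_arm(
  rows="0 1 0.2 0 0 0 0;0 1 0.2 0 0 0 0;0 0 0 0 0 0 0",
)

```text
clock: 4.12
eef_pos: [0.5199, -0.1287, 0.0605]
tcp_rot: [0.996, 0.094, -0.002, 0.0]
force: [-4.4, -0.1, 3.0]
finger_gap: 0.0007
gripper_force: 2.9
```

Call:
move_arm(
  rows="0 1.5 0.3 0 0 0 0;0 1.5 0.3 0 0 0 0;0 0 0 0 0 0 0",
)

```text
clock: 4.37
eef_pos: [0.5198, -0.1287, 0.0599]
tcp_rot: [0.996, 0.094, -0.005, 0.0]
force: [-12.0, -0.9, 8.9]
finger_gap: 0.0006
gripper_force: 6.4
```

At the stop: 12 N and no motion. Back off, go up, and look.

Call:
move_arm(
  rows="0 -5 -1 0 0 0 0;0 -15 -3 0 0 0 0;0 -20 -4 0 0 0 0;0 0 0 25 0 0 0;0 0 0 35 0 0 0;0 0 0 35 0 0 0;0 -15 -25 25 0 0 0;0 -15 -35 0 0 0 0;0 -15 -35 0 0 0 0;0 0 0 0 0 0 0;0 0 0 0 0 0 0",
)

```text
clock: 5.28
eef_pos: [0.4391, -0.2335, 0.1811]
tcp_rot: [0.996, 0.092, 0.001, 0.001]
force: [0.0, 0.4, 0.9]
finger_gap: 0.0002
gripper_force: 0.0
```

Run:
```python
from h import *
c=snap('top','top2'); s=snap('side','side2')
a=cv2.resize(c['image'][130:270,270:450,::-1],(480,373)); b=cv2.resize(s['image'][160:280,230:380,::-1],(320,373))
cv2.imwrite('pics/v2.png',np.hstack([a,b]))
S={}
def blob(im,m,box):
    x0,y0,x1,y1=box; n,l,st,ce=cv2.connectedComponentsWithStats(m[y0:y1,x0:x1].astype(np.uint8)); return [(ce[i]+[x0,y0],st[i][4]) for i in range(1,n) if st[i][4]>25]
hs=cv2.cvtColor(s['image'],cv2.COLOR_RGB2HSV).astype(int); 
for n,m in (('w',(hs[...,2]>170)&(hs[...,1]<50)),('g',(hs[...,0]>45)&(hs[...,0]<85)&(hs[...,1]>110)&(hs[...,2]>60))):
    for ce,ar in blob(s['image'],m,(255,165,335,225)): print(n,ce.round(1),ar,ray(s,*ce,.106).round(4))
print(manip.observe()['eef_pos'],manip.observe()['force'])
```

```text
[ 0.44030843 -0.23008712  0.18091766] [0.07468409 0.29827642 0.06613305]
```

View pics/v2.png

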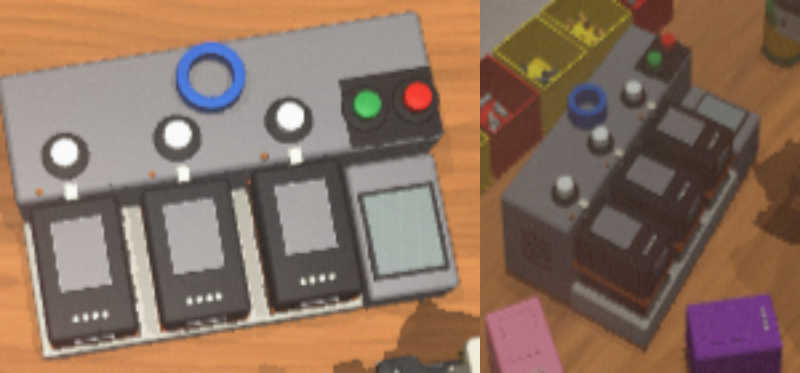

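All three packs are home, with inner ends on the wall: right pack at v2 px (305,235), keys untouched. Now the right white key.

Call:
move_arm(
  rows="0 30 17 0 0 0 0;0 30 17 0 0 0 0;0 30 17 0 0 0 0;0 30 17 0 0 0 0;0 30 17 0 0 0 0;0 30 17 0 0 0 0;0 30 17 0 0 0 0;0 29 16 0 0 0 0;0 0 0 -20 0 0 0;0 0 0 -20 0 0 0;0 0 0 -15 0 0 0;0 0 0 0 0 0 0",
)

```text
clock: 6.38
eef_pos: [0.676, -0.0935, 0.1213]
tcp_rot: [0.995, 0.096, -0.003, -0.001]
force: [-1.8, -1.4, -0.2]
finger_gap: 0.0004
gripper_force: 0.0
```

Call:
move_arm(
  rows="0 2 -2 -5 0 0 0;0 0 0 -4 0 0 0;0 0 0 -3 0 0 0;0 0 0 -3 0 0 0;0 0 0 -3 0 0 0;0 0 0 -2 0 0 0;0 0 0 0 0 0 0;0 0 0 0 0 0 0",
)

```text
clock: 7.05
eef_pos: [0.6812, -0.0981, 0.1066]
tcp_rot: [0.996, 0.094, 0.001, 0.0]
force: [0.1, -1.1, 3.9]
finger_gap: 0.0005
gripper_force: 1.9
```

Call:
move_arm(
  rows="0 -1 2 -2 0 0 0;0 0 0 -2 0 0 0;0 0 0 0 0 0 0;0 0 0 0 0 0 0",
)

```text
clock: 7.38
eef_pos: [0.6813, -0.0981, 0.106]
tcp_rot: [0.996, 0.094, 0.002, 0.002]
force: [-5.8, -3.4, 21.4]
finger_gap: 0.0005
gripper_force: 10.5
```

Run:
```python
from h import *
c=snap('top','top3'); s=snap('side','side3')
a=cv2.resize(c['image'][110:250,300:450,::-1],(400,373)); b=cv2.resize(s['image'][150:240,250:350,::-1],(400,373),interpolation=cv2.INTER_CUBIC)
cv2.imwrite('pics/v3.png',np.hstack([a,b])); o=manip.observe(); print(o['force'],o['moment'],o['eef_pos'])
for z in (.1,.106): print(proj(s,np.r_[o['eef_pos'][:2],z]))
```

```text
[-5.32369267 -2.98882529 21.34544096] [-0.89253526  1.27844322 -0.0018507 ] [ 0.6812706  -0.09807803  0.10600606]
(np.float64(301.77778508944454), np.float64(188.79399083493422))
(np.float64(301.7642312556123), np.float64(187.24486236065016))
```

View pics/v3.png

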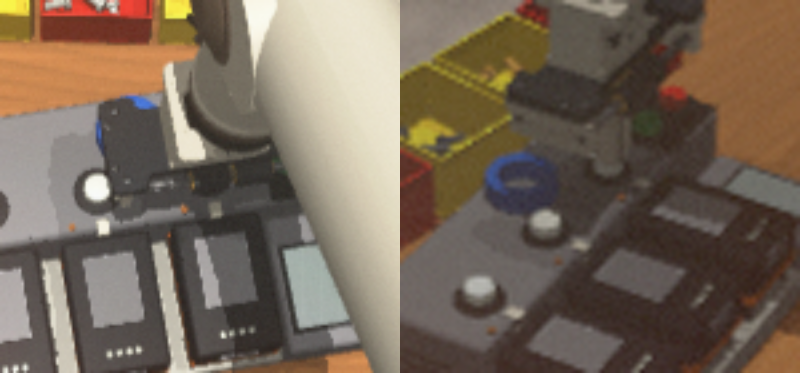

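The closed fingers stand on the right white key (v3 px 608,170) against a hard stop at 21 N. I'll check the travel by how the spring force fades on the way up.

Call:
move_arm(
  rows="0 0 0 -2 0 0 0;0 0 0 0 0 0 0;0 0 0 2 0 0 0;0 0 0 5 0 0 0;0 0 0 0 0 0 0;0 0 0 0 0 0 0",
)

```text
clock: 7.98
eef_pos: [0.6803, -0.096, 0.1073]
tcp_rot: [0.996, 0.094, 0.001, 0.0]
force: [1.0, -1.2, 2.7]
finger_gap: 0.0005
gripper_force: 1.7
```

Call:
move_arm(
  rows="0 0 0 2 0 0 0;0 0 0 0 0 0 0;0 0 0 0 0 0 0",
)

```text
clock: 8.23
eef_pos: [0.6796, -0.0956, 0.1084]
tcp_rot: [0.996, 0.095, -0.0, -0.0]
force: [1.4, -1.6, 3.2]
finger_gap: 0.0003
gripper_force: 1.4
```

Call:
move_arm(
  rows="0 0 0 2 0 0 0;0 0 0 0 0 0 0;0 0 0 0 0 0 0",
)

```text
clock: 8.48
eef_pos: [0.6792, -0.0953, 0.1104]
tcp_rot: [0.996, 0.095, -0.0, -0.0]
force: [0.3, -0.6, 2.0]
finger_gap: 0.0007
gripper_force: 1.0
```

Call:
move_arm(
  rows="0 0 0 4 0 0 0;0 0 0 0 0 0 0;0 0 0 0 0 0 0",
)

```text
clock: 8.73
eef_pos: [0.6791, -0.0953, 0.1145]
tcp_rot: [0.996, 0.095, -0.0, -0.0]
force: [0.5, 0.9, 0.4]
finger_gap: 0.0003
gripper_force: 0.0
```

The spring force fades linearly from 4 N at z=0.106 to about 1.2 N at 0.112, so the key went fully down. Next is the green key.

Call:
move_arm(
  rows="0 0 0 10 0 0 0;0 0 0 12 0 0 0;0 3 -16 0 0 0 0;0 3 -16 0 0 0 0;0 3 -16 0 0 0 0;0 3 -16 0 0 0 0;0 0 0 0 0 0 0;0 0 0 -10 0 0 0;0 0 0 -8 0 0 0;0 0 0 0 0 0 0;0 0 0 0 0 0 0",
)

```text
clock: 9.65
eef_pos: [0.6905, -0.1578, 0.1171]
tcp_rot: [0.995, 0.096, -0.001, -0.001]
force: [-0.1, 0.2, 0.2]
finger_gap: 0.0001
gripper_force: 0.0
```

Call:
move_arm(
  rows="0 0 -1 -3 0 0 0;0 0 0 -3 0 0 0;0 0 0 -3 0 0 0;0 0 0 -3 0 0 0;0 0 0 -2 0 0 0;0 0 0 -2 0 0 0;0 0 0 0 0 0 0;0 0 0 0 0 0 0",
)

```text
clock: 10.32
eef_pos: [0.6921, -0.1602, 0.1061]
tcp_rot: [0.996, 0.095, 0.001, 0.0]
force: [-7.1, 1.4, 17.0]
finger_gap: 0.0005
gripper_force: 8.7
```

Green is fully down against its stop at 17 N. Lift off and retreat.

Call:
move_arm(
  rows="0 0 0 5 0 0 0;0 0 0 10 0 0 0;0 0 0 20 0 0 0;0 0 0 30 0 0 0;0 0 0 30 0 0 0;0 -30 -15 0 0 0 0;0 -35 -15 0 0 0 0;0 -35 -15 0 0 0 0;0 -35 -15 0 0 0 0;0 -35 -15 0 0 0 0;0 -35 -15 0 0 0 0;0 0 0 0 0 0 0",
)

```text
clock: 11.32
eef_pos: [0.4783, -0.2561, 0.1967]
tcp_rot: [0.996, 0.09, -0.004, 0.001]
force: [-1.2, -0.2, -1.0]
finger_gap: 0.0002
gripper_force: 0.0
```

Run:
```python
from h import *
c=snap('top','top4'); s=snap('side','side4')
a=cv2.resize(c['image'][120:270,260:450,::-1],(480,379)); b=cv2.resize(s['image'][160:280,230:380,::-1],(320,379))
cv2.imwrite('pics/v4.png',np.hstack([a,b])); o=manip.observe(); print(o['eef_pos'],o['force'],o['clock'])
```

```text
[ 0.48484639 -0.25265167  0.19801697] [ 0.67259716  1.49093568 -0.50218967] 11.4167
```

View pics/v4.png

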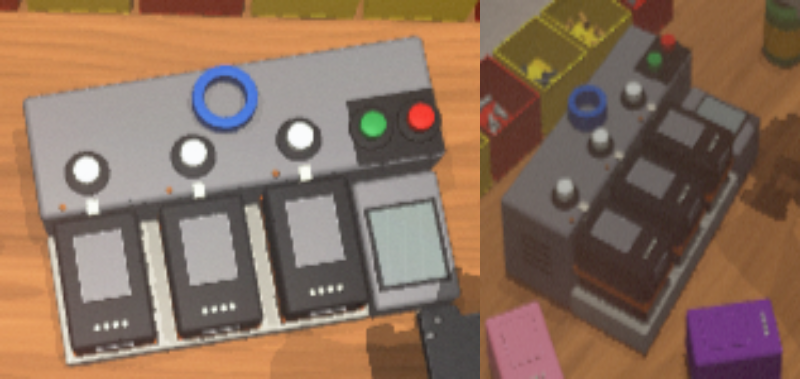

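All three packs are home, the keys are up (white at v4 px (87,172), (193,155), (300,138); green at (373,123)), and the tape is in place at (224,98). The arm is clear.

```bash
python3 -c "
from workcell import manip
print(manip.finish_job())"
```

```text
the job is handed in; nothing more can be done
None
```

I slid the right pack home, pressed its white key and then the green start key fully down one at a time, and handed the job in after about 11.4 s with the arm clear; no verdict came back.

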